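Restock the tin rack behind its drop-down flap, oldest first

TASK

Pull the rack's front flap all the way down, draw the older red-lidded tins forward so that they stand close together up against the front stop, and stand all the new green-lidded tins behind them in the same row. When the whole row is standing upright, push the flap back up until it is fully shut; leave the jug, the bottle and the loaf where they are.

Things in the scene. Friction and masses are not known exactly. Their poses are not given: they have to be found in the camera images.
- rack: single-file steel tin rack fixed to the table, 405 mm long (x -180 to +225) and 110 mm wide, its origin on the table, midway across its width. Its x axis runs along the row from the FRONT (-x, flap end) to the BACK (+x); z up. Row floor 12 mm above the table; lane 56 mm wide (y -28 to +28) between two fences 4 mm thick, tops 38 mm above the table. Room for seven tins.
- front_stop (a point): middle of the inner face of the orange front stop (10 mm high, across the lane), at the row's floor: rack x=-135, y=0, z=12 mm. A tin against it has its centre at rack x=-112 mm
- row_end (a point): middle of the inner face of the row's back wall (55 mm high above the row's floor), at the floor: rack x=+220, y=0, z=12 mm
- flap_hinge (a point): middle of the flap's hinge line (rack x=-175, y=0, z=16 mm; the line runs along the rack's y)
- flap_bar (a point): middle of the flap's orange handle bar: round, 12 mm thick, 92 mm long along the rack's y, on two 8 mm arms at its ends (84 mm free between), 165 mm from the hinge line, with a 37 mm free gap between it and the panel's upper edge: fingers can go down from above on both sides of it at any flap angle
- flap (a joint): angle of the bottom-hinged front flap (panel 3 mm thick, 108 mm wide, reaching 122 mm from the hinge). 0 = shut, leaning 0.5 rad inwards over the front stop and foremost place; it grows as the top is pulled out and down: 0.5 = upright, 1.5 = fully down, leaning 1.0 rad out. Hinge friction 0.4 N m (2.5 N at the bar): it stays where left
- old0: older tin with RED lid and red band, standing in the row at the start; tin, 46 mm diameter, 64 mm tall, about 0.18 kg, bottom-heavy (centre of mass 18 mm up); origin at the centre of its underside, z axis up along the tin. Two or three of the three are present.
- old1: older tin with RED lid and red band, standing in the row at the start; tin, 46 mm diameter, 64 mm tall, about 0.18 kg, bottom-heavy (centre of mass 18 mm up); origin at the centre of its underside, z axis up along the tin. Two or three of the three are present.
- old2: older tin with RED lid and red band, standing in the row at the start; tin, 46 mm diameter, 64 mm tall, about 0.18 kg, bottom-heavy (centre of mass 18 mm up); origin at the centre of its underside, z axis up along the tin. Two or three of the three are present.
- new0: new tin with GREEN lid and green band, standing on the table on a brown sheet at the start; tin, 46 mm diameter, 64 mm tall, about 0.18 kg, bottom-heavy (centre of mass 18 mm up); origin at the centre of its underside, z axis up along the tin. Three or four of the four are present.
- new1: new tin with GREEN lid and green band, standing on the table on a brown sheet at the start; tin, 46 mm diameter, 64 mm tall, about 0.18 kg, bottom-heavy (centre of mass 18 mm up); origin at the centre of its underside, z axis up along the tin. Three or four of the four are present.
- new2: new tin with GREEN lid and green band, standing on the table on a brown sheet at the start; tin, 46 mm diameter, 64 mm tall, about 0.18 kg, bottom-heavy (centre of mass 18 mm up); origin at the centre of its underside, z axis up along the tin. Three or four of the four are present.
- new3: new tin with GREEN lid and green band, standing on the table on a brown sheet at the start; tin, 46 mm diameter, 64 mm tall, about 0.18 kg, bottom-heavy (centre of mass 18 mm up); origin at the centre of its underside, z axis up along the tin. Three or four of the four are present.
- jug: white plastic jug, 100 mm diameter, 170 mm tall, origin at the centre of its underside; to be left alone
- spray: clear bottle with blue cap, 64 mm diameter, 190 mm tall, origin at the centre of its underside; to be left alone
- loaf: brown loaf, 120 x 220 mm, 115 mm tall, origin at the centre of its underside; to be left alone
Things that resemble listed ones, but are neither listed nor needed, are in the scene too. Leave any black or purple look-alike of the new1 alone.

How it is judged:
By the outcome, as a careful person would: the job done as asked, in the order asked, and still so for the second after the job is handed in, with the robot touching nothing.
Of old0, old1, old2 only 2 to 3 are there at a start; the rules pass over those that are not, and their reading is None.
Of new0, new1, new2, new3 only 3 to 4 are there at a start; the rules pass over those that are not, and their reading is None.
At some moment in a run one of new0, new1, new2, new3 may be knocked a few centimetres aside while the robot is not near it.
Once in a run the grip may slacken for a moment while it holds something.
It also fails if it takes over 210 s, if anything falls off the work surface, if the arm or the gripper's body presses on something with over 40 N, if the wrist force passes 120 N, or if a joint passes its speed limit or range.

ROBOT

A 6-joint arm with a two-finger parallel gripper is mounted at the origin on the work surface. World frame = base frame: x ahead of the robot, y to its left, z up, the work surface at z = 0. Lengths are in mm, angles in rad, forces in N, time in s.
With the tool pointing down it reaches from about 350 to 775 mm from the base axis. Payload 7.3 kg.
Tool frame: the origin (TCP) lies at the centre of the arm's flange, where the gripper is bolted on; the fingertips stand 178 mm ahead of it and the grasp point (between the pads) lies 159 mm ahead of it; z points along the fingers, y is the direction in which the jaws open and shut (so a half turn about z gives the same grasp; the last joint's range is limited). The gripper opens to 92 mm and grips with 3 to 60 N. Pads are 19 mm wide; open, the fingers measure 130 mm over their backs; the gripper's body (75 mm by 190 mm) begins 47 mm behind the grasp point.
Start: joints at [1.094, 0.342, 1.524, -0, 1.275, -0.146], TCP at [170.498, 496.546, 404.741] pointing down, gripper open.
Joint ranges: [-2.53, 2.53], [-0.77, 2.02], [0.04, 2.7], [-1, 4.14], [0.28, 2.66], [-3.11, 3.11]. Speed limits (rad/s): [2.57, 2.57, 3.14, 3.14, 3.14, 3.14].

INTERFACE

Orientations are given as [roll, pitch, yaw] about the fixed x, y, z axes, in that order (R = Rz(yaw) Ry(pitch) Rx(roll)).
In Python, from plant import get_obs, capture, close_job gives the robot as it stands. The module is installed in compiled form; this text tells all that it offers.
- The arm moves only by the shell command python3 -m pendant 'ROWS'. ROWS is JSON, a list of rows, each a list of 3 entries, a list of its own where there are three numbers: the shift along the tool's x, y, z in m, then the turn, a rotation vector about the tool's x, y, z in rad, then the finger opening in m, from 0 to 0.0918. In form: [[[tx, ty, tz], [wx, wy, wz], fingers], ...]. A call has 1 to 10 rows; each row is the pose to reach, as a shift and turn from the pose commanded when the call began, along the tool's axes at that moment; what a row does not reach only later rows make up. A row lasts 1/12 s, in which the tool goes at most 41.7 mm and 7.16 degrees, less where a joint would pass 70% of its speed; a pose out of reach is approached as far as the arm can. A call with a gripper value outside its range is refused whole. The fingers move at their own pace and stop on an object; the grip force is fixed at half the most. Time passes only in rows, so rows that repeat a pose let the fingers close. It gives the time, the measured TCP pose, the force and the opening at its end, in the units of the state.
- get_obs(): the state, without advancing time (a new reading comes with each control period).
- capture(name): name is "side" or "top"; returns a dict with "color" (400x640x3 uint8, red, green, blue), "mtx" (3x3 intrinsics, pixels), "rvec" (rotation vector, rad) and "tvec" (3), from world to camera coordinates, as OpenCV has them. Camera axes: x right, y down, z forward; pixel columns grow to the right and rows downward; lengths in mm; the calibration is good to about 2 mm. A picture is of the moment at which its call begins. There is no depth.
- close_job(): hands the job in, once; it reports no verdict.
The state is a dict: "time": time; "joint_positions": joint angles; "dq": joint speeds; "tau": joint torques, N m; "tool_pos": TCP position; "tcp_rot": TCP orientation; "contact_force": force on the tool from outside, world axes, zero at the start; "moment": the same for the moment, N m; "grip_width": finger opening in mm.
Only numpy, scipy, OpenCV 4.12 (cv2) and the standard library are available. Lean on these libraries where they do the work, as an engineer would, in place of code of your own. Each camera call takes 0.05 s, during which the arm holds its last target. There are 200 camera calls.

## Working session

There is one attempt and no reset: what is moved stays moved. The work goes in short steps, Python scripts to look and compute and a shell command to move; the robot and the scene stay as the last step left them, time stands still between calls to the robot, and variables do not carry over. Pictures are saved under pics/ and viewed, about 12 in all and at most 16, crops included, and the job is handed in when it is done.

```bash
mkdir -p pics
cat > h.py <<'E'
import numpy as np, cv2
from plant import get_obs, capture
def snap(name, fn):
    c=capture(name); cv2.imwrite('pics/'+fn,c['color'][:,:,::-1]); np.savez('pics/'+fn+'.npz',**c); return c
def ray(c,uv,z):
    R=cv2.Rodrigues(np.array(c['rvec'],float))[0]; t=np.array(c['tvec'],float).ravel()
    p=cv2.undistortPoints(np.array([[uv]],float),np.array(c['mtx'],float),None)[0,0]
    C=-R.T@t; d=R.T@np.array([p[0],p[1],1.]); return (C+d*(z-C[2])/d[2]).round(1)
def proj(c,P):
    return cv2.projectPoints(np.array(P,float).reshape(-1,3),np.array(c['rvec'],float),np.array(c['tvec'],float),np.array(c['mtx'],float),None)[0].reshape(-1,2)
E
python3 - <<'E'
from h import *
o=get_obs(); print(o)
for n in('top','side'):
    c=snap(n,n+'0.png'); R=cv2.Rodrigues(np.array(c['rvec'],float))[0]; print(n,-R.T@np.array(c['tvec']).ravel(),c['mtx'][0][0])
E
```

```text
{'time': 0.0, 'joint_positions': array([ 1.09397822e+00,  3.42706345e-01,  1.52500653e+00, -2.41392820e-06,
        1.27541639e+00, -1.45973657e-01]), 'dq': array([ 0.00097681, -0.00100024,  0.00042628, -0.00117903, -0.00015896,
        0.00010572]), 'tau': array([ 5.87968734e-04, -4.31235480e+01, -2.44225377e+01,  7.18339370e-02,
        5.57885470e-02, -1.25299903e-04]), 'tool_pos': array([170.44423348, 496.41632941, 404.05692455]), 'tcp_rot': array([-3.14007205e+00, -2.21224648e-04,  2.81074874e+00]), 'contact_force': array([-0.38759904,  0.37847325,  0.07872868]), 'moment': array([-0.07203524, -0.01963832,  0.00099035]), 'grip_width': 91.54103696549103}
top [ 396.06249486   51.43677677 1506.12509026] 464.7165621310382
side [-118.81662082 -575.32907294  928.85183392] 386.5542942043156
```

View pics/top0.png

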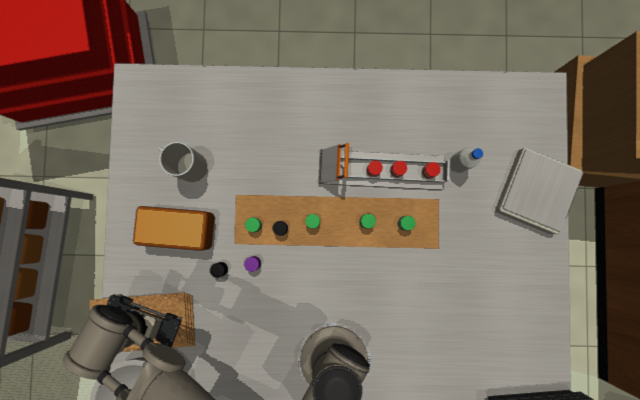

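View pics/side0.png

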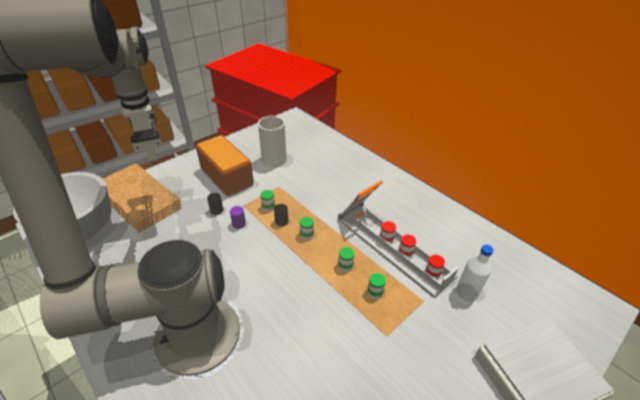

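Three red tins stand in the rack at top-view (375,168), (399,168) and (432,169). Four greens are on the sheet at (253,225), (313,221), (368,221) and (407,223), with a black look-alike at (280,228). The flap end faces left (+y). I'll measure next.

```bash
cat >> h.py <<'E'
def lids(c,col):
    h=cv2.cvtColor(c['color'],cv2.COLOR_RGB2HSV); H,S,V=[h[:,:,i].astype(int) for i in range(3)]
    m={'r':((H<5)|(H>174))&(S>150)&(V>90),'g':(H>50)&(H<75)&(S>120)&(V>50),'o':(H>=7)&(H<=16)&(S>180)&(V>140)}[col].astype(np.uint8)
    n,l,s,ce=cv2.connectedComponentsWithStats(m)
    return [(ce[i].round(1),s[i]) for i in range(1,n) if 25<s[i][4]<1500]
E
python3 - <<'E'
from h import *
c=dict(np.load('pics/top0.png.npz'))
for col,z in (('r',76),('g',64),('o',150)):
    for ce,s in lids(c,col): print(col,ce,s,ray(c,ce,z))
im=c['color'][135:205,310:470,::-1]; cv2.imwrite('pics/crop0.png',cv2.resize(im,None,fx=5,fy=5,interpolation=cv2.INTER_CUBIC))
E
```

```text
r [76.4 61.8] [  0   0 116  93 800] [921.2 831.4  76. ]
r [127.8  35.2] [121   0  14  63 214] [1010.7  673.2   76. ]
r [ 55.9 101.5] [  0  90 113  24 433] [792.5 888.6  76. ]
r [374.7 167.4] [368 160  14  15 162] [ 605.7 -114.1   76. ]
r [399.3 167.5] [392 161  15  14 163] [ 607.  -190.3   76. ]
r [432.4 168.9] [426 162  14  15 169] [ 604.8 -292.7   76. ]
g [312.3 220.8] [306 214  14  15 166] [436.4  75.6  64. ]
g [367.6 220.6] [361 214  14  14 168] [440.8 -95.8  64. ]
g [407.4 222.6] [401 216  14  14 163] [ 437.3 -219.1   64. ]
g [252.3 224.4] [245 218  16  14 170] [421.1 261.5  64. ]
o [346.  159.8] [344 143   5  34 101] [615.5 -20.8 150. ]
o [338.6 161. ] [338 148   3  28  41] [611.5   0.8 150. ]
```

View pics/crop0.png

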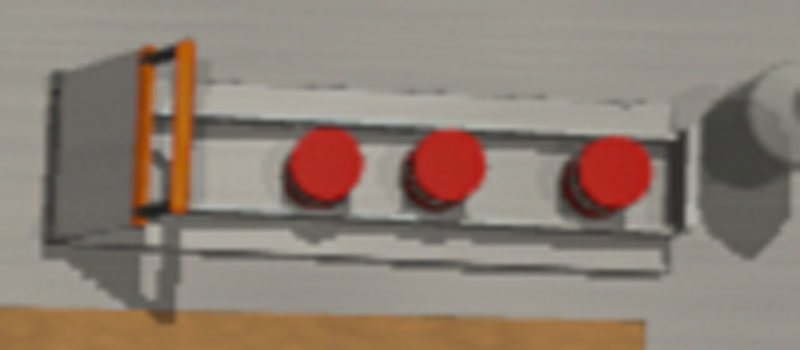

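Run:
```python
from h import *
c=dict(np.load('pics/top0.png.npz'))
f=lambda x,y:(310+x/5-.4,135+y/5-.4)
for n,a,z in (('bar',(192,42),161),('bar',(180,210),161),('nearF in',(190,209),38),('nearF in',(680,233),38),('farF in top',(200,117),38),('farF in top',(670,136),38),('base near',(50,245),0),('base near',(665,272),0),('hinge far',(55,72),16),('hinge near',(46,240),16),('back top',(690,128),67),('back top',(683,232),67),('far base',(200,82),12),('far base',(670,105),12)):
    print(n,ray(c,f(*a),z))
```

```text
bar [663.5 -25.2 161. ]
bar [564.4 -20.  161. ]
nearF in [580.6 -32.9  38. ]
nearF in [ 572.  -343.9   38. ]
farF in top [639.7 -38.2  38. ]
farF in top [ 633.9 -337.3   38. ]
base near [559.8  55.7   0. ]
base near [ 550.8 -344.5    0. ]
hinge far [670.7  54.9  16. ]
hinge near [561.2  58.3  16. ]
back top [ 634.5 -342.1   67. ]
back top [ 569.2 -337.9   67. ]
far base [666.9 -39.4  12. ]
far base [ 658.4 -344.1   12. ]
```

```bash
cat >> h.py <<'E'
O=np.array([609.5,-119.]); A=.0245
def r2w(x,y): return O+x*np.array([-A,-1])+y*np.array([1,-A])
def w2r(p): d=np.array(p[:2])-O; return np.array([d@[-A,-1],d@[1,-A]]).round(1)
YB,YT=np.pi-A,np.pi/2-A   # yaw for bar / tins
def st():
    o=get_obs(); y=o['tcp_rot'][2]; print('t %.2f'%o['time'],'grasp rack',w2r(o['tool_pos']),'z %.1f'%(o['tool_pos'][2]-159),'yaw %.3f'%y,'w %.1f'%o['grip_width'],'F',o['contact_force'].round(1)); return o
def to(p,z,yaw):   # p world xy of grasp, z of grasp
    o=st(); from scipy.spatial.transform import Rotation as Ro
    R=Ro.from_euler('xyz',o['tcp_rot']); T=Ro.from_euler('xyz',[np.pi,0,yaw])
    d=np.r_[p[:2],z+159]-o['tool_pos']; print('shift m',(R.inv().apply(d)/1000).round(4),'turn',(R.inv()*T).as_rotvec().round(3))
E
python3 -c "
from h import *
to(r2w(-96,0),240,YB)"
```

```text
t 0.10 grasp rack [-604.7 -454.1] z 245.1 yaw 2.811 w 91.8 F [-0.8 -0.   0.1]
shift m [-0.5862 -0.3479  0.0055] turn [-0.001 -0.    -0.306]
```

```bash
r='' ; python3 -m pendant '[[[-0.586,-0.348,0.005],[0,0,-0.306],0.03],[[-0.586,-0.348,0.005],[0,0,-0.306],0.03],[[-0.586,-0.348,0.005],[0,0,-0.306],0.03],[[-0.586,-0.348,0.005],[0,0,-0.306],0.03],[[-0.586,-0.348,0.005],[0,0,-0.306],0.03],[[-0.586,-0.348,0.005],[0,0,-0.306],0.03],[[-0.586,-0.348,0.005],[0,0,-0.306],0.03],[[-0.586,-0.348,0.005],[0,0,-0.306],0.03],[[-0.586,-0.348,0.005],[0,0,-0.306],0.03],[[-0.586,-0.348,0.005],[0,0,-0.306],0.03]]'
python3 -c "
from h import *
to(r2w(-96,0),240,YB)"
```

```text
time: 0.93
tool_pos: [435.7, 183.6, 401.6]
tcp_rot: [3.142, -0.0, 3.117]
contact_force: [0.2, 1.2, -0.2]
grip_width: 31.8
t 0.93 grasp rack [-298.3 -181.2] z 242.6 yaw 3.117 w 31.8 F [ 0.2  1.2 -0.2]
shift m [-0.1812 -0.2021  0.0025] turn [ 0. -0. -0.]
```

```bash
python3 -m pendant '[[[-0.181,-0.202,0.002],[0,0,0],0.03],[[-0.181,-0.202,0.002],[0,0,0],0.03],[[-0.181,-0.202,0.002],[0,0,0],0.03],[[-0.181,-0.202,0.002],[0,0,0],0.03],[[-0.181,-0.202,0.002],[0,0,0],0.03],[[-0.181,-0.202,0.002],[0,0,0],0.03],[[-0.181,-0.202,0.002],[0,0,0],0.03],[[-0.181,-0.202,0.002],[0,0,0],0.03],[[-0.181,-0.202,0.002],[0,0,0],0.03],[[-0.181,-0.202,0.002],[0,0,0],0.03]]'
python3 -c "
from h import *
to(r2w(-96,0),166,YB)
c=snap('side','s1.png'); cv2.imwrite('pics/s1c.png',cv2.resize(c['color'][100:320,240:480,::-1],None,fx=3,fy=2.7,interpolation=cv2.INTER_CUBIC))
print(proj(c,[[*r2w(-96,46),161],[*r2w(-96,-46),161],[*r2w(-175,-54),16],[*r2w(225,-55),0],[*r2w(225,55),0]]))
"
```

```text
time: 1.77
tool_pos: [610.4, -20.4, 399.2]
tcp_rot: [3.141, -0.001, 3.117]
contact_force: [0.4, 0.1, 0.1]
grip_width: 30.4
t 1.77 grasp rack [-98.6  -1.5] z 240.2 yaw 3.117 w 30.4 F [0.4 0.1 0.1]
shift m [-0.0016 -0.0026  0.0742] turn [ 0.001 -0.001 -0.   ]
[[380.65427938 183.27904193]
 [359.87827262 195.76918185]
 [337.68665199 217.09193138]
 [433.47126386 297.8141607 ]
 [456.17721095 277.26158022]]
```

View pics/s1c.png

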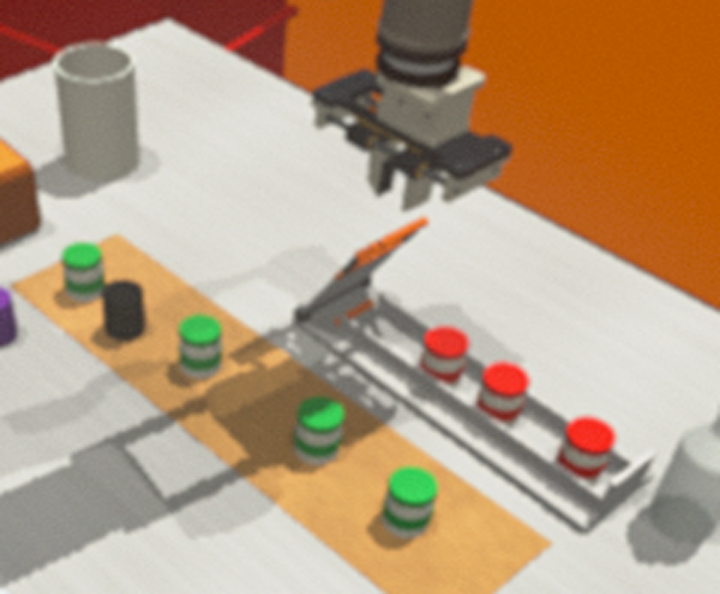

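```bash
python3 -m pendant '[[[-0.0016,-0.0026,0.03],[0,0,0],0.03],[[-0.0016,-0.0026,0.05],[0,0,0],0.03],[[-0.0016,-0.0026,0.065],[0,0,0],0.03],[[-0.0016,-0.0026,0.074],[0,0,0],0.03],[[-0.0016,-0.0026,0.074],[0,0,0],0.03],[[-0.0016,-0.0026,0.074],[0,0,0],0.016],[[-0.0016,-0.0026,0.074],[0,0,0],0.016],[[-0.0016,-0.0026,0.074],[0,0,0],0.016],[[-0.0016,-0.0026,0.074],[0,0,0],0.016]]'
python3 -c "
from h import *
st()"
```

```text
time: 2.57
tool_pos: [612.6, -23.1, 326.7]
tcp_rot: [3.141, 0.002, 3.117]
contact_force: [1.6, 3.3, -1.0]
grip_width: 16.2
t 2.57 grasp rack [-95.9   0.7] z 167.7 yaw 3.117 w 16.2 F [ 1.6  3.3 -1. ]
```

```bash
python3 -m pendant '[[[0,0.019,-0.009],[0,0,0],0.016],[[0,0.038,-0.015],[0,0,0],0.016],[[0,0.058,-0.019],[0,0,0],0.016],[[0,0.079,-0.020],[0,0,0],0.016],[[0,0.100,-0.019],[0,0,0],0.016],[[0,0.120,-0.015],[0,0,0],0.016],[[0,0.140,-0.009],[0,0,0],0.016],[[0,0.158,0.0],[0,0,0],0.016],[[0,0.158,0.0],[0,0,0],0.016]]'
python3 -m pendant '[[[0,0.017,0.011],[0,0,0],0.016],[[0,0.033,0.024],[0,0,0],0.016],[[0,0.047,0.039],[0,0,0],0.016],[[0,0.060,0.056],[0,0,0],0.016],[[0,0.060,0.056],[0,0,0],0.016]]'
python3 -m pendant '[[[0,0.003,0.004],[0,0,0],0.016],[[0,0.005,0.006],[0,0,0],0.016],[[0,0.006,0.006],[0,0,0],0.016],[[0,0.006,0.006],[0,0,0],0.016]]'
python3 -c "
from h import *
st()
c=snap('side','s2.png'); cv2.imwrite('pics/s2c.png',cv2.resize(c['color'][100:320,240:480,::-1],None,fx=3,fy=2.7,interpolation=cv2.INTER_CUBIC))
"
```

```text
time: 3.32
tool_pos: [615.9, 136.9, 325.0]
tcp_rot: [3.141, -0.001, 3.119]
contact_force: [-0.9, -0.2, -0.4]
grip_width: 16.1
time: 3.73
tool_pos: [616.9, 195.9, 265.8]
tcp_rot: [-3.14, -0.005, 3.119]
contact_force: [-0.8, -0.2, -1.1]
grip_width: 16.3
time: 4.07
tool_pos: [618.1, 197.6, 264.4]
tcp_rot: [-3.137, -0.001, 3.116]
contact_force: [-3.0, -11.9, 2.7]
grip_width: 15.9
t 4.07 grasp rack [-316.8    0.9] z 105.4 yaw 3.116 w 15.9 F [ -3.  -11.9   2.7]
```

View pics/s2c.png

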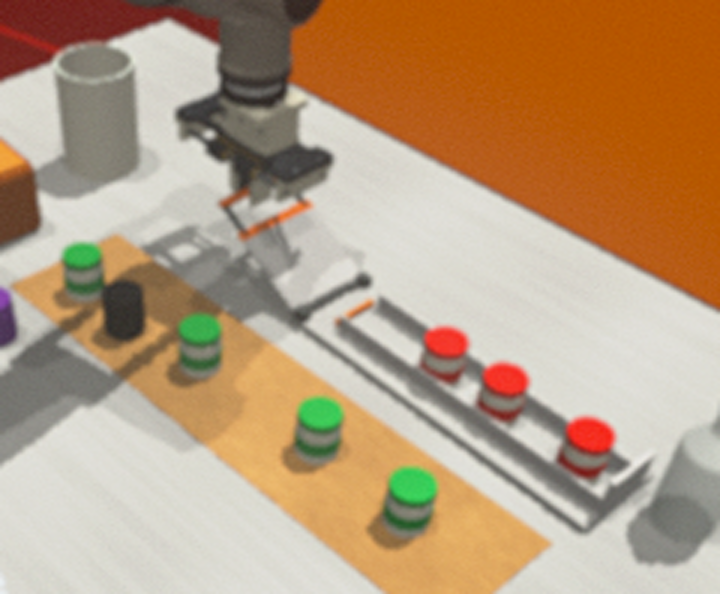

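The flap is fully down: the bar met its stop at −12 N, and the view shows it leaning out. Next I lift clear, turn, and push old1 and old0 forward with closed fingers.

```bash
python3 -m pendant '[[[0,-0.004,-0.004],[0,0,0],0.022],[[0,-0.004,-0.006],[0,0,0],0.022],[[0,-0.004,-0.03],[0,0,0],0.022],[[0,-0.004,-0.06],[0,0,0],0.022],[[0,-0.004,-0.10],[0,0,0],0.022],[[0,-0.004,-0.13],[0,0,0],0.022],[[0,-0.08,-0.13],[0,0,0.4],0.022],[[0,-0.08,-0.13],[0,0,0.4],0.022],[[0,-0.08,-0.13],[0,0,0.4],0.0],[[0,-0.08,-0.13],[0,0,0.4],0.0]]'
python3 -c "
from h import *
to(r2w(120,0),200,YT)"
```

```text
time: 4.95
tool_pos: [616.0, 118.7, 394.7]
tcp_rot: [3.14, 0.001, 2.709]
contact_force: [0.4, 1.2, -0.6]
grip_width: 13.2
t 4.95 grasp rack [-237.9    0.7] z 235.7 yaw 2.709 w 13.2 F [ 0.4  1.2 -0.6]
shift m [-0.1413 -0.3288  0.0354] turn [0.002 0.    1.163]
```

```bash
python3 -m pendant '[[[-0.141,-0.329,0.02],[0,0,1.163],0],[[-0.141,-0.329,0.02],[0,0,1.163],0],[[-0.141,-0.329,0.02],[0,0,1.163],0],[[-0.141,-0.329,0.02],[0,0,1.163],0],[[-0.141,-0.329,0.02],[0,0,1.163],0],[[-0.141,-0.329,0.02],[0,0,1.163],0],[[-0.141,-0.329,0.02],[0,0,1.163],0],[[-0.141,-0.329,0.02],[0,0,1.163],0],[[-0.141,-0.329,0.02],[0,0,1.163],0],[[-0.141,-0.329,0.02],[0,0,1.163],0]]'
python3 -m pendant '[[[0,0,0],[0,0,0],0],[[0,0,0],[0,0,0],0],[[0,0,0],[0,0,0],0]]'
python3 -c "
from h import *
to(r2w(120,0),100,YT)
c=snap('top','t1.png')
for col,z in (('r',76),('g',64)):
    for ce,s in lids(c,col):
        p=ray(c,ce,z)
        if p[0]<800 and abs(p[1])<400: print(col,p,w2r(p))
"
```

```text
time: 5.78
tool_pos: [608.5, -242.2, 373.0]
tcp_rot: [3.141, 0.001, 1.546]
contact_force: [-1.0, 1.4, -0.5]
grip_width: 0.2
time: 6.03
tool_pos: [609.3, -236.1, 373.9]
tcp_rot: [3.141, -0.001, 1.558]
contact_force: [-0.8, 0.5, -1.2]
grip_width: 0.7
t 6.03 grasp rack [117.1   2.7] z 214.9 yaw 1.558 w 0.7 F [-0.8  0.5 -1.2]
shift m [-0.003  -0.0028  0.1149] turn [ 0.    -0.001  0.012]
r [ 606.  -114.1   76. ] [-4.8 -3.6]
r [ 606.4 -189.4   76. ] [70.5 -1.4]
g [436.1  75.3  64. ] [-190.1 -178.2]
g [440.8 -96.1  64. ] [ -18.8 -169.3]
g [421.4 262.1  64. ] [-376.5 -197.4]
```

```bash
python3 -m pendant '[[[-0.004,-0.003,0.04],[0,0,0.012],0],[[-0.004,-0.003,0.08],[0,0,0.012],0],[[-0.004,-0.003,0.115],[0,0,0.012],0],[[-0.004,-0.003,0.145],[0,0,0.012],0],[[-0.004,-0.003,0.168],[0,0,0.012],0],[[-0.004,-0.003,0.168],[0,0,0.012],0],[[-0.004,-0.003,0.168],[0,0,0.012],0]]'
python3 -m pendant '[[[0.012,0,0],[0,0,0],0],[[0.024,0,0],[0,0,0],0],[[0.036,0,0],[0,0,0],0],[[0.048,0,0],[0,0,0],0],[[0.06,0,0],[0,0,0],0],[[0.072,0,0],[0,0,0],0],[[0.084,0,0],[0,0,0],0],[[0.096,0,0],[0,0,0],0],[[0.108,0,0],[0,0,0],0],[[0.108,0,0],[0,0,0],0]]'
python3 -c "
from h import *
st()"
```

```text
time: 6.67
tool_pos: [606.0, -240.4, 205.2]
tcp_rot: [-3.14, -0.001, 1.544]
contact_force: [0.7, -0.5, 0.8]
grip_width: 0.5
time: 7.5
tool_pos: [609.0, -130.7, 206.6]
tcp_rot: [3.141, -0.001, 1.544]
contact_force: [-0.6, 0.1, -0.2]
grip_width: 0.4
t 7.50 grasp rack [11.7 -0.2] z 47.6 yaw 1.544 w 0.4 F [-0.6  0.1 -0.2]
```

```bash
python3 -m pendant '[[[0.010,0,0],[0,0,0],0],[[0.020,0,0],[0,0,0],0],[[0.028,0,0],[0,0,0],0],[[0.034,0,0],[0,0,0],0],[[0.038,0,0],[0,0,0],0],[[0.040,0,0],[0,0,0],0],[[0.042,0,0],[0,0,0],0],[[0.042,0,0],[0,0,0],0]]'
python3 -m pendant '[[[0.001,0,0],[0,0,0],0],[[0.002,0,0],[0,0,0],0],[[0.002,0,0],[0,0,0],0]]'
python3 -m pendant '[[[0.001,0,0],[0,0,0],0],[[0.002,0,0],[0,0,0],0],[[0.002,0,0],[0,0,0],0]]'
python3 -c "
from h import *
st()"
```

```text
time: 8.17
tool_pos: [610.3, -91.5, 206.2]
tcp_rot: [3.14, 0.0, 1.542]
contact_force: [0.6, -3.2, 2.6]
grip_width: 0.4
time: 8.42
tool_pos: [610.3, -89.8, 206.1]
tcp_rot: [3.141, 0.001, 1.542]
contact_force: [0.5, -4.3, 4.8]
grip_width: 0.3
time: 8.67
tool_pos: [610.4, -87.8, 206.1]
tcp_rot: [3.141, 0.001, 1.542]
contact_force: [0.3, -5.4, 4.2]
grip_width: 0.5
t 8.67 grasp rack [-31.2   0.1] z 47.1 yaw 1.542 w 0.5 F [ 0.3 -5.4  4.2]
```

```bash
python3 -m pendant '[[[0.001,0,0],[0,0,0],0],[[0.002,0,0],[0,0,0],0],[[0.002,0,0],[0,0,0],0]]'
python3 -m pendant '[[[0.001,0,0],[0,0,0],0],[[0.002,0,0],[0,0,0],0],[[0.002,0,0],[0,0,0],0]]'
python3 -c "
from h import *
st()"
```

```text
time: 8.92
tool_pos: [610.5, -86.3, 206.1]
tcp_rot: [3.14, 0.001, 1.542]
contact_force: [0.5, -7.0, 4.2]
grip_width: 0.5
time: 9.17
tool_pos: [610.9, -85.5, 206.5]
tcp_rot: [3.139, 0.004, 1.541]
contact_force: [1.3, -14.0, 4.8]
grip_width: 0.4
t 9.17 grasp rack [-33.5   0.5] z 47.5 yaw 1.541 w 0.4 F [  1.3 -14.    4.8]
```

```bash
python3 -m pendant '[[[-0.006,0,0],[0,0,0],0],[[-0.008,0,0],[0,0,0],0],[[-0.010,0,-0.04],[0,0,0],0],[[-0.010,0,-0.08],[0,0,0],0.02],[[-0.02,0,-0.1],[0,0,0],0.075],[[-0.06,0,-0.1],[0,0,0],0.075],[[-0.209,0,-0.1],[0,0,0],0.075],[[-0.209,0,-0.1],[0,0,0],0.075],[[-0.209,0,-0.1],[0,0,0],0.075],[[-0.209,0,-0.1],[0,0,0],0.075]]'
python3 -m pendant '[[[0,0,0],[0,0,0],0.075],[[0,0,0],[0,0,0],0.075],[[0,0,0],[0,0,0],0.075]]'
python3 -c "
from h import *
to([604.8,-292.7],62,YT)"
```

```text
time: 10.0
tool_pos: [603.5, -295.8, 304.9]
tcp_rot: [-3.141, -0.001, 1.54]
contact_force: [-0.8, -1.2, -0.9]
grip_width: 42.6
time: 10.25
tool_pos: [604.3, -291.4, 304.9]
tcp_rot: [-3.14, -0.002, 1.542]
contact_force: [-0.2, 0.7, -0.0]
grip_width: 62.6
t 10.25 grasp rack [172.5  -1. ] z 145.9 yaw 1.542 w 62.6 F [-0.2  0.7 -0. ]
shift m [-0.0015  0.0007  0.0839] turn [-0.001 -0.002 -0.004]
```

```bash
python3 -m pendant '[[[-0.001,0.001,0.0],[0,0,0],0.075],[[-0.001,0.001,0.03],[0,0,0],0.075],[[-0.001,0.001,0.06],[0,0,0],0.075],[[-0.001,0.001,0.084],[0,0,0],0.075],[[-0.001,0.001,0.084],[0,0,0],0.075],[[-0.001,0.001,0.084],[0,0,0],0.03],[[-0.001,0.001,0.084],[0,0,0],0.03],[[-0.001,0.001,0.084],[0,0,0],0.03],[[-0.001,0.001,0.084],[0,0,0],0.03],[[-0.001,0.001,0.084],[0,0,0],0.03]]'
python3 -m pendant '[[[0,0,0],[0,0,0],0.03],[[0,0,-0.002],[0,0,0],0.03],[[0,0,-0.002],[0,0,0],0.03]]'
python3 -c "
from h import *
to(r2w(-14,0),62,YT)"
```

```text
time: 11.08
tool_pos: [605.6, -293.5, 223.3]
tcp_rot: [3.139, 0.001, 1.542]
contact_force: [1.0, 0.3, 1.2]
grip_width: 46.0
time: 11.33
tool_pos: [605.2, -293.5, 224.0]
tcp_rot: [3.142, -0.0, 1.542]
contact_force: [0.1, -1.3, -1.1]
grip_width: 45.7
t 11.33 grasp rack [174.6  -0. ] z 65.0 yaw 1.542 w 45.7 F [ 0.1 -1.3 -1.1]
shift m [ 0.1886 -0.0008  0.003 ] turn [ 0.    -0.    -0.005]
```

```bash
python3 -m pendant '[[[0.02,0,-0.001],[0,0,0],0.03],[[0.045,0,-0.001],[0,0,0],0.03],[[0.07,-0.001,-0.001],[0,0,0],0.03],[[0.095,-0.001,-0.001],[0,0,0],0.03],[[0.12,-0.001,-0.001],[0,0,0],0.03],[[0.145,-0.001,-0.001],[0,0,0],0.03],[[0.165,-0.001,-0.001],[0,0,0],0.03],[[0.18,-0.001,-0.001],[0,0,0],0.03],[[0.188,-0.001,-0.001],[0,0,0],0.03],[[0.188,-0.001,0.001],[0,0,0],0.03]]'
python3 -m pendant '[[[0,0,0.0],[0,0,0],0.03],[[0,0,0.002],[0,0,0],0.03],[[0,0,0.002],[0,0,0],0.064],[[0,0,0.002],[0,0,0],0.064],[[0,0,0.002],[0,0,0],0.064],[[0,0,0.002],[0,0,0],0.064],[[0,0,-0.04],[0,0,0],0.064],[[0,0,-0.08],[0,0,0],0.064],[[-0.05,0,-0.08],[0,0,0],0.0],[[-0.05,0,-0.08],[0,0,0],0.0]]'
python3 -m pendant '[[[0,0,0],[0,0,0],0],[[0,0,0],[0,0,0],0],[[0,0,0],[0,0,0],0],[[0,0,0],[0,0,0],0],[[0,0,0],[0,0,0],0]]'
python3 -c "
from h import *
to(r2w(40,0),47,YT)
c=snap('top','t2.png')
for col,z in (('r',76),('g',64)):
    for ce,s in lids(c,col):
        p=ray(c,ce,z)
        if p[0]<800 and abs(p[1])<400: print(col,p,w2r(p))
"
```

```text
time: 12.17
tool_pos: [609.9, -104.0, 223.1]
tcp_rot: [3.141, -0.001, 1.543]
contact_force: [-5.9, 9.6, 29.5]
grip_width: 45.7
time: 13.0
tool_pos: [608.8, -159.4, 305.8]
tcp_rot: [3.135, 0.004, 1.541]
contact_force: [-0.9, -0.8, 0.0]
grip_width: 55.1
time: 13.42
tool_pos: [608.3, -154.5, 302.1]
tcp_rot: [-3.14, -0.001, 1.543]
contact_force: [0.2, 0.7, -0.0]
grip_width: 21.3
t 13.42 grasp rack [35.6 -0.3] z 143.1 yaw 1.543 w 21.3 F [ 0.2  0.7 -0. ]
shift m [-0.0045  0.0004  0.0961] turn [-0.001 -0.001 -0.003]
r [610.8 -31.   76. ] [-88.   -0.9]
r [610.  -99.5  76. ] [-19.5   0. ]
g [436.1  75.6  64. ] [-190.4 -178.2]
g [421.4 261.8  64. ] [-376.2 -197.4]
```

```bash
python3 -m pendant '[[[-0.005,0,0.0],[0,0,0],0],[[-0.005,0,0],[0,0,0],0],[[-0.005,0,0.03],[0,0,0],0],[[-0.005,0,0.06],[0,0,0],0],[[-0.005,0,0.096],[0,0,0],0],[[-0.005,0,0.096],[0,0,0],0],[[0.006,0,0.096],[0,0,0],0],[[0.016,0,0.096],[0,0,0],0],[[0.02,0,0.096],[0,0,0],0],[[0.02,0,0.096],[0,0,0],0]]'
python3 -m pendant '[[[0.001,0,0],[0,0,0],0],[[0.002,0,0],[0,0,0],0],[[0.002,0,0],[0,0,0],0]]'
python3 -m pendant '[[[0.001,0,0],[0,0,0],0],[[0.002,0,0],[0,0,0],0],[[0.002,0,0],[0,0,0],0]]'
python3 -c "
from h import *
st()"
```

```text
time: 14.3
tool_pos: [609.6, -134.0, 209.2]
tcp_rot: [3.138, 0.001, 1.544]
contact_force: [0.5, 0.0, 0.8]
grip_width: -0.0
time: 14.55
tool_pos: [609.1, -133.5, 207.6]
tcp_rot: [3.14, 0.0, 1.542]
contact_force: [0.6, 0.7, -0.2]
grip_width: 0.3
time: 14.8
tool_pos: [609.1, -132.0, 207.1]
tcp_rot: [3.141, 0.001, 1.542]
contact_force: [0.3, -3.9, 3.2]
grip_width: 0.2
t 14.80 grasp rack [13.  -0.1] z 48.1 yaw 1.542 w 0.2 F [ 0.3 -3.9  3.2]
```

```bash
python3 -m pendant '[[[0.001,0,0],[0,0,0],0],[[0.002,0,0],[0,0,0],0],[[0.002,0,0],[0,0,0],0]]'
python3 -m pendant '[[[0.001,0,0],[0,0,0],0],[[0.001,0,0],[0,0,0],0]]'
python3 -c "
from h import *
st()"
```

```text
time: 15.05
tool_pos: [609.2, -131.2, 207.2]
tcp_rot: [3.14, 0.003, 1.541]
contact_force: [0.8, -9.7, 3.7]
grip_width: 0.6
time: 15.22
tool_pos: [609.3, -130.9, 207.3]
tcp_rot: [3.14, 0.004, 1.541]
contact_force: [-0.5, -11.7, 2.0]
grip_width: 0.2
t 15.22 grasp rack [11.9  0.1] z 48.3 yaw 1.541 w 0.2 F [ -0.5 -11.7   2. ]
```

```bash
python3 -m pendant '[[[-0.004,0,0],[0,0,0],0],[[-0.007,0,0],[0,0,0],0],[[-0.008,0,-0.035],[0,0,0],0],[[-0.008,0,-0.075],[0,0,0],0.08],[[-0.008,0,-0.1],[0,0,0],0.08],[[0.03,-0.169,-0.1],[0,0,0],0.08],[[0.03,-0.169,-0.1],[0,0,0],0.08],[[0.03,-0.169,-0.1],[0,0,0],0.08],[[0.03,-0.169,-0.1],[0,0,0],0.08],[[0.03,-0.169,-0.1],[0,0,0],0.08]]'
python3 -m pendant '[[[0,0,0],[0,0,0],0.08],[[0,0,0],[0,0,0],0.08],[[0,0,0],[0,0,0],0.08],[[0,0,0],[0,0,0],0.08]]'
python3 -c "
from h import *
to([440.8,-95.9],52,YT)
c=snap('top','t3.png')
for col,z in (('r',76),('g',64)):
    for ce,s in lids(c,col):
        p=ray(c,ce,z)
        if p[0]<800 and abs(p[1])<400: print(col,p,w2r(p),s)
c=snap('side','s3.png')
for ce,s in lids(c,'g'): print('side',ray(c,ce,56))
"
```

```text
time: 16.05
tool_pos: [434.5, -90.8, 305.2]
tcp_rot: [-3.132, -0.004, 1.542]
contact_force: [0.5, 0.6, 0.1]
grip_width: 42.8
time: 16.38
tool_pos: [442.4, -94.0, 306.8]
tcp_rot: [3.14, 0.0, 1.542]
contact_force: [-0.0, -0.1, 0.5]
grip_width: 69.2
t 16.38 grasp rack [ -20.9 -167.7] z 147.8 yaw 1.542 w 69.2 F [-0.  -0.1  0.5]
shift m [-0.0019 -0.0016  0.0958] turn [ 0.001  0.    -0.004]
r [611.5 -53.   76. ] [-66.    0.4] [334 157  43  17 506]
g [436.4  75.6  64. ] [-190.4 -177.9] [306 214  14  15 166]
g [421.1 261.8  64. ] [-376.2 -197.7] [245 218  15  14 169]
side [425.  267.3  56. ]
side [440.5  80.6  56. ]
side [ 438.6 -136.7   56. ]
side [ 441. -218.   56.]
```

```bash
python3 -c "
from h import *
c=dict(np.load('pics/s3.png.npz'))
for ce,s in lids(c,'g'): print(ce,s)
c0=dict(np.load('pics/side0.png.npz'))
for ce,s in lids(c0,'g'): print(ce,s,ray(c0,ce,56))
cv2.imwrite('pics/s3c.png',cv2.resize(c['color'][150:320,240:480,::-1],None,fx=3,fy=3,interpolation=cv2.INTER_CUBIC))
"
```

```text
[266.9 194.5] [262 191  11   8  81]
[306.2 221.7] [300 217  14  11 109]
[355.3 262.6] [348 257  15  12 145]
[377.2 279.6] [370 273  16  14 176]
[266.9 194.4] [262 191  11   8  80] [425.3 267.7  56. ]
[306.1 221.8] [300 217  13  11 109] [439.9  80.5  56. ]
[346.5 253.1] [340 247  14  13 141] [444.7 -95.1  56. ]
[377.1 279.7] [370 273  15  14 170] [ 440.5 -218.1   56. ]
```

View pics/s3c.png

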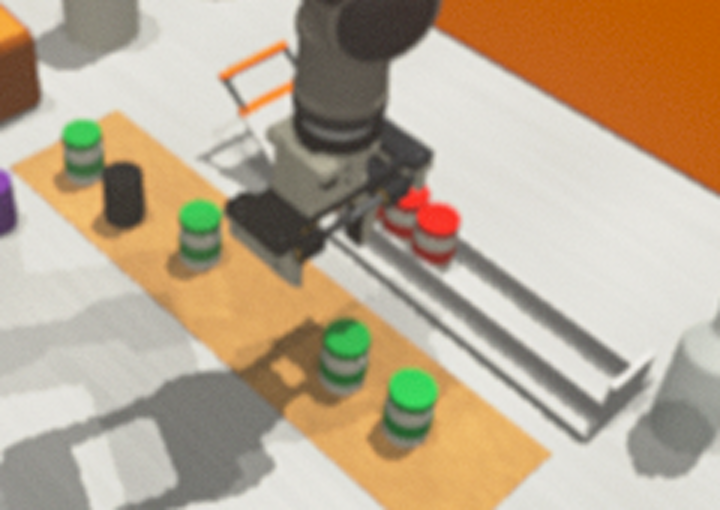

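The side view (tin at crop (345,345)) shows that green tin was knocked from y −96 to about y −137. The other three are unchanged. I'll go to the new spot.

```bash
python3 -c "
from h import *
to([435.2,-137.2],52,YT)"; python3 -m pendant '[[[-0.043,-0.006,0],[0,0,0],0.08],[[-0.043,-0.006,0],[0,0,0],0.08],[[-0.043,-0.006,0.03],[0,0,0],0.08],[[-0.043,-0.006,0.06],[0,0,0],0.08],[[-0.043,-0.006,0.095],[0,0,0],0.08],[[-0.043,-0.006,0.095],[0,0,0],0.08],[[-0.043,-0.006,0.095],[0,0,0],0.03],[[-0.043,-0.006,0.095],[0,0,0],0.03],[[-0.043,-0.006,0.095],[0,0,0],0.03],[[-0.043,-0.006,0.095],[0,0,0],0.03]]'
python3 -m pendant '[[[0,0,0],[0,0,0],0.03],[[0,0,0],[0,0,0],0.03],[[0,0,-0.04],[0,0,0],0.03],[[0,0,-0.08],[0,0,0],0.03],[[0,0,-0.08],[0,0,0],0.03],[[0,0,-0.08],[0,0,0],0.03]]'
python3 -c "
from h import *
to(r2w(29.5,0),132,YT)"
```

```text
t 16.48 grasp rack [ -21.  -168.2] z 147.5 yaw 1.542 w 76.6 F [ 0.1 -0.9 -0.5]
shift m [-0.0435 -0.0055  0.0955] turn [ 0.    -0.    -0.004]
time: 17.32
tool_pos: [434.4, -136.7, 213.5]
tcp_rot: [3.138, 0.002, 1.542]
contact_force: [-0.3, 0.5, 1.1]
grip_width: 58.2
time: 17.82
tool_pos: [434.1, -136.6, 293.8]
tcp_rot: [3.137, 0.002, 1.542]
contact_force: [-1.1, 0.3, -2.3]
grip_width: 45.4
t 17.82 grasp rack [  21.8 -174.9] z 134.8 yaw 1.542 w 45.4 F [-1.1  0.3 -2.3]
shift m [-0.0069  0.1749  0.0036] turn [ 0.005  0.002 -0.004]
```

```bash
python3 -m pendant '[[[-0.007,0.04,0],[0,0,0],0.03],[[-0.007,0.08,0],[0,0,0],0.03],[[-0.007,0.12,0],[0,0,0],0.03],[[-0.007,0.155,0],[0,0,0],0.03],[[-0.007,0.175,0],[0,0,0],0.03],[[-0.007,0.175,0],[0,0,0],0.03],[[-0.007,0.175,0],[0,0,0],0.03],[[-0.007,0.175,0],[0,0,0],0.03]]'
python3 -c "
from h import *
to(r2w(29.5,0),66,YT)"
```

```text
time: 18.48
tool_pos: [607.5, -148.3, 290.0]
tcp_rot: [-3.138, -0.001, 1.542]
contact_force: [-0.1, -0.3, -1.7]
grip_width: 45.6
t 18.48 grasp rack [29.3 -1.3] z 131.0 yaw 1.542 w 45.6 F [-0.1 -0.3 -1.7]
shift m [-0.0003  0.0016  0.065 ] turn [-0.004 -0.001 -0.004]
```

```bash
python3 -m pendant '[[[0,0.001,0.02],[0,0,0],0.03],[[0,0.001,0.04],[0,0,0],0.03],[[0,0.001,0.055],[0,0,0],0.03],[[0,0.001,0.063],[0,0,0],0.03],[[0,0.001,0.065],[0,0,0],0.03],[[0,0.001,0.065],[0,0,0],0.03]]'
python3 -m pendant '[[[0,0,0.001],[0,0,0],0.03],[[0,0,0.002],[0,0,0],0.03],[[0,0,0.002],[0,0,0],0.03]]'
python3 -c "
from h import *
st()"
```

```text
time: 18.98
tool_pos: [608.9, -148.6, 226.6]
tcp_rot: [-3.141, -0.0, 1.541]
contact_force: [-0.5, 0.1, -1.4]
grip_width: 45.5
time: 19.23
tool_pos: [609.6, -148.6, 225.5]
tcp_rot: [3.14, 0.0, 1.542]
contact_force: [0.7, -0.1, -1.0]
grip_width: 45.4
t 19.23 grasp rack [29.6  0.8] z 66.5 yaw 1.542 w 45.4 F [ 0.7 -0.1 -1. ]
```

```bash
python3 -m pendant '[[[0,0,0.001],[0,0,0],0.03],[[0,0,0.002],[0,0,0],0.03],[[0,0,0.002],[0,0,0],0.064],[[0,0,0.002],[0,0,0],0.064],[[0,0,0.002],[0,0,0],0.064],[[0,0,0.002],[0,0,0],0.064],[[0,0,-0.035],[0,0,0],0.064],[[0,0,-0.07],[0,0,0],0.08],[[0,0,-0.085],[0,0,0],0.08],[[0,0,-0.085],[0,0,0],0.08]]'
python3 -m pendant '[[[-0.075,-0.17,0],[0,0,0],0.08],[[-0.075,-0.17,0],[0,0,0],0.08],[[-0.075,-0.17,0],[0,0,0],0.08],[[-0.075,-0.17,0],[0,0,0],0.08],[[-0.075,-0.17,0],[0,0,0],0.08],[[-0.075,-0.17,0],[0,0,0],0.08],[[-0.075,-0.17,0],[0,0,0],0.08],[[-0.075,-0.17,0],[0,0,0],0.08]]'
python3 -c "
from h import *
to([437.3,-219.1],52,YT)
c=snap('side','s4.png')
for ce,s in lids(c,'g'): print('side',ray(c,ce,56),w2r(ray(c,ce,68)),s[4])
c=snap('top','t4.png')
for col,z in (('r',76),('g',64),('g',76)):
    for ce,s in lids(c,col):
        p=ray(c,ce,z)
        if p[0]<800 and abs(p[1])<400: print(col,p,w2r(p),s)
"
```

```text
time: 20.07
tool_pos: [610.4, -148.8, 314.4]
tcp_rot: [3.134, 0.003, 1.542]
contact_force: [-0.6, 0.1, -0.3]
grip_width: 78.2
time: 20.73
tool_pos: [437.9, -218.6, 309.4]
tcp_rot: [3.141, -0.0, 1.542]
contact_force: [0.1, -0.2, -0.0]
grip_width: 80.2
t 20.73 grasp rack [ 103.8 -169.1] z 150.4 yaw 1.542 w 80.2 F [ 0.1 -0.2 -0. ]
shift m [-0.0006 -0.0007  0.0984] turn [ 0.    -0.    -0.005]
side [425.  267.3  56. ] [-370.  -201.2] 80
side [439.9  80.5  56. ] [-186.2 -182. ] 109
side [ 439.3 -218.8   56. ] [ 109.1 -175.3] 159
r [611.5 -53.   76. ] [-66.    0.4] [334 157  43  17 507]
g [ 609.8 -150.8   64. ] [31.8  1.1] [379 160  15  15 162]
g [436.4  75.6  64. ] [-190.4 -177.9] [306 214  14  15 166]
g [ 441.  -206.4   64. ] [  91.5 -166.4] [401 217   6  11  43]
g [421.1 261.5  64. ] [-375.9 -197.7] [245 218  15  14 170]
g [ 608.  -149.1   76. ] [30.1 -0.8] [379 160  15  15 162]
g [436.   75.4  76. ] [-190.1 -178.3] [306 214  14  15 166]
g [ 440.7 -204.3   76. ] [  89.4 -166.7] [401 217   6  11  43]
g [420.9 259.7  76. ] [-374.1 -197.9] [245 218  15  14 170]
```

```bash
python3 -m pendant '[[[-0.001,-0.001,0.03],[0,0,0],0.08],[[-0.001,-0.001,0.065],[0,0,0],0.08],[[-0.001,-0.001,0.097],[0,0,0],0.08],[[-0.001,-0.001,0.097],[0,0,0],0.06],[[-0.001,-0.001,0.097],[0,0,0],0.03],[[-0.001,-0.001,0.097],[0,0,0],0.03],[[-0.001,-0.001,0.097],[0,0,0],0.03],[[-0.001,-0.001,0.097],[0,0,0],0.03],[[-0.001,-0.001,0.097],[0,0,0],0.03],[[-0.001,-0.001,0.097],[0,0,0],0.03]]'
python3 -m pendant '[[[0,0,-0.04],[0,0,0],0.03],[[0,0,-0.08],[0,0,0],0.03],[[0,0,-0.08],[0,0,0],0.03],[[0,0,-0.08],[0,0,0],0.03]]'
python3 -c "
from h import *
to(r2w(79,0),132,YT)"
```

```text
time: 21.67
tool_pos: [436.9, -219.8, 214.2]
tcp_rot: [3.139, 0.002, 1.542]
contact_force: [-0.4, 1.3, 7.5]
grip_width: 45.5
time: 22.0
tool_pos: [436.7, -219.8, 295.0]
tcp_rot: [3.137, 0.003, 1.542]
contact_force: [-0.5, -0.3, -2.3]
grip_width: 45.4
t 22.00 grasp rack [ 105.  -170.4] z 136.0 yaw 1.542 w 45.4 F [-0.5 -0.3 -2.3]
shift m [0.0267 0.1702 0.0046] turn [ 0.005  0.003 -0.004]
```

```bash
python3 -m pendant '[[[0.027,0.04,0],[0,0,0],0.03],[[0.027,0.08,0],[0,0,0],0.03],[[0.027,0.12,0],[0,0,0],0.03],[[0.027,0.155,0],[0,0,0],0.03],[[0.027,0.171,0],[0,0,0],0.03],[[0.027,0.171,0],[0,0,0],0.03],[[0.027,0.171,0],[0,0,0],0.03],[[0.027,0.171,0.02],[0,0,0],0.03],[[0.027,0.171,0.03],[0,0,0],0.03],[[0.027,0.171,0.03],[0,0,0],0.03]]'
python3 -c "
from h import *
to(r2w(79,0),68.5,YT)"
```

```text
time: 22.83
tool_pos: [606.0, -197.3, 259.4]
tcp_rot: [-3.135, -0.003, 1.541]
contact_force: [-0.8, -0.3, -1.4]
grip_width: 45.7
t 22.83 grasp rack [78.4 -1.5] z 100.4 yaw 1.541 w 45.7 F [-0.8 -0.3 -1.4]
shift m [-0.0008  0.0018  0.0319] turn [-0.007 -0.003 -0.005]
```

```bash
python3 -m pendant '[[[-0.001,0.001,0.018],[0,0,0],0.03],[[-0.001,0.001,0.028],[0,0,0],0.03],[[-0.001,0.001,0.032],[0,0,0],0.03],[[-0.001,0.001,0.032],[0,0,0],0.03],[[-0.001,0.001,0.033],[0,0,0],0.03],[[-0.001,0.001,0.033],[0,0,0],0.03]]'
python3 -m pendant '[[[0,0,0.001],[0,0,0],0.03],[[0,0,0.001],[0,0,0],0.064],[[0,0,0.001],[0,0,0],0.064],[[0,0,0.001],[0,0,0],0.064],[[0,0,0.001],[0,0,0],0.064],[[0,0,-0.035],[0,0,0],0.064],[[0,0,-0.07],[0,0,0],0.08],[[0,0,-0.083],[0,0,0],0.08],[[0,0,-0.083],[0,0,0],0.08]]'
python3 -m pendant '[[[0.268,-0.178,0],[0,0,0],0.08],[[0.268,-0.178,0],[0,0,0],0.08],[[0.268,-0.178,0],[0,0,0],0.08],[[0.268,-0.178,0],[0,0,0],0.08],[[0.268,-0.178,0],[0,0,0],0.08],[[0.268,-0.178,0],[0,0,0],0.08],[[0.268,-0.178,0],[0,0,0],0.08],[[0.268,-0.178,0],[0,0,0],0.08],[[0.268,-0.178,0],[0,0,0],0.08],[[0.268,-0.178,0],[0,0,0],0.08]]'
python3 -m pendant '[[[0,0,0],[0,0,0],0.08],[[0,0,0],[0,0,0],0.08]]'
python3 -c "
from h import *
to([436.4,75.5],53,YT)
c=snap('side','s5.png')
for ce,s in lids(c,'g'): print('side',ray(c,ce,56),w2r(ray(c,ce,68)),s[4])
c=snap('top','t5.png')
for col,z in (('r',76),('g',64),('g',76)):
    for ce,s in lids(c,col):
        p=ray(c,ce,z)
        if p[0]<800 and abs(p[1])<400: print(col,p,w2r(p),s)
"
```

```text
time: 23.33
tool_pos: [609.1, -198.6, 230.4]
tcp_rot: [3.141, 0.0, 1.542]
contact_force: [0.4, 0.4, -1.1]
grip_width: 45.6
time: 24.08
tool_pos: [609.9, -198.8, 317.5]
tcp_rot: [3.134, 0.003, 1.542]
contact_force: [-0.7, 0.5, -0.3]
grip_width: 78.0
time: 24.92
tool_pos: [438.0, 75.7, 312.4]
tcp_rot: [-3.141, 0.0, 1.545]
contact_force: [0.1, -0.4, 0.3]
grip_width: 80.0
time: 25.08
tool_pos: [439.5, 73.8, 312.5]
tcp_rot: [3.141, 0.0, 1.541]
contact_force: [-0.3, -0.3, 0.0]
grip_width: 79.8
t 25.08 grasp rack [-188.6 -174.8] z 153.5 yaw 1.541 w 79.8 F [-0.3 -0.3  0. ]
shift m [ 0.0016 -0.0031  0.1005] turn [ 0.     0.    -0.005]
side [425.  267.3  56. ] [-370.  -201.2] 81
side [436.7  78.6  56. ] [-184.2 -185.1] 73
side [ 622.5 -167.9   56. ] [54.4  4.1] 251
r [611.5 -53.   76. ] [-66.    0.4] [334 157  43  17 506]
g [ 609.7 -175.1   64. ] [56.1  1.6] [379 160  30  15 331]
g [421.1 261.5  64. ] [-375.9 -197.7] [245 218  15  14 170]
g [ 607.9 -173.2   76. ] [54.2 -0.3] [379 160  30  15 331]
g [420.9 259.7  76. ] [-374.1 -197.9] [245 218  15  14 170]
```

```bash
python3 -m pendant '[[[0.002,-0.003,0.03],[0,0,0],0.08],[[0.002,-0.003,0.065],[0,0,0],0.08],[[0.002,-0.003,0.099],[0,0,0],0.08],[[0.002,-0.003,0.099],[0,0,0],0.06],[[0.002,-0.003,0.099],[0,0,0],0.03],[[0.002,-0.003,0.099],[0,0,0],0.03],[[0.002,-0.003,0.099],[0,0,0],0.03],[[0.002,-0.003,0.099],[0,0,0],0.03],[[0.002,-0.003,0.099],[0,0,0],0.03],[[0.002,-0.003,0.099],[0,0,0],0.03]]'
python3 -m pendant '[[[0,0,-0.04],[0,0,0],0.03],[[0,0,-0.08],[0,0,0],0.03],[[0,0,-0.08],[0,0,0],0.03],[[0,0,-0.08],[0,0,0],0.03]]'
python3 -c "
from h import *
to(r2w(128,0),132,YT)"
```

```text
time: 26.02
tool_pos: [436.5, 76.6, 215.2]
tcp_rot: [3.138, -0.0, 1.542]
contact_force: [0.4, -1.1, 7.7]
grip_width: 45.4
time: 26.35
tool_pos: [436.3, 76.7, 295.9]
tcp_rot: [3.136, -0.0, 1.542]
contact_force: [0.1, 0.3, -1.7]
grip_width: 45.3
t 26.35 grasp rack [-191.5 -178. ] z 136.9 yaw 1.542 w 45.3 F [ 0.1  0.3 -1.7]
shift m [-0.3187  0.1793  0.0058] turn [ 0.006 -0.    -0.004]
```

```bash
python3 -m pendant '[[[-0.03,0.0,-0.03],[0,0,0],0.03],[[-0.318,0.18,-0.03],[0,0,0],0.03],[[-0.318,0.18,-0.03],[0,0,0],0.03],[[-0.318,0.18,-0.03],[0,0,0],0.03],[[-0.318,0.18,-0.03],[0,0,0],0.03],[[-0.318,0.18,-0.03],[0,0,0],0.03],[[-0.318,0.18,-0.03],[0,0,0],0.03],[[-0.318,0.18,-0.03],[0,0,0],0.03],[[-0.318,0.18,-0.03],[0,0,0],0.03],[[-0.318,0.18,-0.03],[0,0,0],0.03]]'
python3 -m pendant '[[[0,0,0],[0,0,0],0.03],[[0,0,0],[0,0,0],0.03]]'
python3 -c "
from h import *
to(r2w(128,0),69,YT)"
```

```text
time: 27.18
tool_pos: [607.8, -252.0, 321.0]
tcp_rot: [-3.141, 0.001, 1.538]
contact_force: [-1.0, 0.4, -1.1]
grip_width: 45.6
time: 27.35
tool_pos: [606.1, -246.4, 321.5]
tcp_rot: [-3.138, -0.002, 1.541]
contact_force: [-0.1, 0.5, -0.7]
grip_width: 45.4
t 27.35 grasp rack [127.4  -0.3] z 162.5 yaw 1.541 w 45.4 F [-0.1  0.5 -0.7]
shift m [-0.0008  0.0006  0.0935] turn [-0.003 -0.002 -0.005]
```

```bash
python3 -m pendant '[[[-0.001,0.0,0.03],[0,0,0],0.03],[[-0.001,0.0,0.06],[0,0,0],0.03],[[-0.001,0.0,0.082],[0,0,0],0.03],[[-0.001,0.0,0.09],[0,0,0],0.03],[[-0.001,0,0.094],[0,0,0],0.03],[[-0.001,0,0.0945],[0,0,0],0.03],[[-0.001,0,0.0945],[0,0,0],0.03]]'
python3 -m pendant '[[[0,0,0.001],[0,0,0],0.03],[[0,0,0.001],[0,0,0],0.064],[[0,0,0.001],[0,0,0],0.064],[[0,0,0.001],[0,0,0],0.064],[[0,0,0.001],[0,0,0],0.064],[[0,0,-0.035],[0,0,0],0.064],[[0,0,-0.07],[0,0,0],0],[[0,0,-0.08],[0,0,0],0],[[-0.046,0,-0.08],[0,0,0],0],[[-0.046,0,-0.08],[0,0,0],0]]'
python3 -m pendant '[[[0,0,0],[0,0,0],0],[[0,0,0],[0,0,0],0],[[0,0,0],[0,0,0],0],[[0,0,0],[0,0,0],0],[[0,0,0],[0,0,0],0],[[0,0,0],[0,0,0],0]]'
python3 -c "
from h import *
to(r2w(174,0),48,YT)"
```

```text
time: 27.93
tool_pos: [607.0, -247.1, 230.7]
tcp_rot: [3.14, 0.001, 1.542]
contact_force: [0.4, 0.1, -1.0]
grip_width: 45.7
time: 28.77
tool_pos: [604.9, -297.6, 311.1]
tcp_rot: [3.138, 0.005, 1.54]
contact_force: [0.1, -0.9, 0.1]
grip_width: 42.0
time: 29.27
tool_pos: [605.4, -292.8, 309.1]
tcp_rot: [-3.141, -0.0, 1.543]
contact_force: [0.1, 0.4, 0.3]
grip_width: 3.0
t 29.27 grasp rack [173.9   0.2] z 150.1 yaw 1.543 w 3.0 F [0.1 0.4 0.3]
shift m [-0.0002 -0.0002  0.1021] turn [-0.    -0.    -0.004]
```

```bash
python3 -m pendant '[[[0,0,0.03],[0,0,0],0],[[0,0,0.065],[0,0,0],0],[[0,0,0.09],[0,0,0],0],[[0,0,0.102],[0,0,0],0],[[0,0,0.102],[0,0,0],0],[[0.006,0,0.102],[0,0,0],0],[[0.012,0,0.102],[0,0,0],0],[[0.018,0,0.102],[0,0,0],0],[[0.02,0,0.102],[0,0,0],0]]'
python3 -m pendant '[[[0.001,0,0],[0,0,0],0],[[0.002,0,0],[0,0,0],0],[[0.002,0,0],[0,0,0],0]]'
python3 -m pendant '[[[0.001,0,0],[0,0,0],0],[[0.002,0,0],[0,0,0],0],[[0.002,0,0],[0,0,0],0]]'
python3 -c "
from h import *
st()"
```

```text
time: 30.02
tool_pos: [606.5, -272.9, 209.5]
tcp_rot: [3.138, 0.002, 1.543]
contact_force: [0.9, -4.2, 1.5]
grip_width: 0.2
time: 30.27
tool_pos: [606.4, -272.3, 209.2]
tcp_rot: [3.138, 0.003, 1.542]
contact_force: [1.2, -4.9, 4.3]
grip_width: 0.3
time: 30.52
tool_pos: [606.4, -270.5, 209.2]
tcp_rot: [3.138, 0.003, 1.541]
contact_force: [-0.4, -5.5, 4.3]
grip_width: 0.3
t 30.52 grasp rack [151.6   0.7] z 50.2 yaw 1.541 w 0.3 F [-0.4 -5.5  4.3]
```

```bash
python3 -m pendant '[[[0.001,0,0],[0,0,0],0],[[0.002,0,0],[0,0,0],0],[[0.002,0,0],[0,0,0],0]]'
python3 -m pendant '[[[0.001,0,0],[0,0,0],0],[[0.0015,0,0],[0,0,0],0],[[0.0015,0,0],[0,0,0],0]]'
python3 -c "
from h import *
st()"
```

```text
time: 30.77
tool_pos: [606.5, -268.8, 209.1]
tcp_rot: [3.138, 0.004, 1.541]
contact_force: [-0.4, -6.8, 4.6]
grip_width: 0.4
time: 31.02
tool_pos: [606.4, -268.4, 209.3]
tcp_rot: [3.137, 0.006, 1.541]
contact_force: [-0.5, -11.3, 2.7]
grip_width: 0.1
t 31.02 grasp rack [149.5   0.6] z 50.3 yaw 1.541 w 0.1 F [ -0.5 -11.3   2.7]
```

```bash
python3 -m pendant '[[[-0.005,0,0],[0,0,0],0],[[-0.008,0,0],[0,0,0],0],[[-0.008,0,-0.035],[0,0,0],0],[[-0.008,0,-0.075],[0,0,0],0.08],[[-0.008,0,-0.105],[0,0,0],0.08],[[0.255,-0.20,-0.105],[0,0,0],0.08],[[0.255,-0.20,-0.105],[0,0,0],0.08],[[0.255,-0.20,-0.105],[0,0,0],0.08],[[0.255,-0.20,-0.105],[0,0,0],0.08],[[0.255,-0.20,-0.105],[0,0,0],0.08]]'
python3 -c "
from h import *
c=snap('side','s6.png')
for ce,s in lids(c,'g'): print('side',ray(c,ce,56),w2r(ray(c,ce,68)),s[4])
to([421.1,261.6],53,YT)
"
```

```text
time: 31.85
tool_pos: [482.9, -102.8, 312.1]
tcp_rot: [-3.141, -0.001, 1.541]
contact_force: [0.8, 0.8, -0.5]
grip_width: 42.3
side [425.  267.3  56. ] [-370.  -201.2] 81
side [ 622.1 -186.7   56. ] [72.9  4.2] 397
t 31.90 grasp rack [ -18.4 -132.1] z 151.9 yaw 1.544 w 46.6 F [-6.1  6.5 -1.3]
shift m [ 0.3567 -0.0656  0.1017] turn [-0.01  -0.006 -0.003]
```

```bash
python3 -m pendant '[[[0.357,-0.066,0],[0,0,0],0.08],[[0.357,-0.066,0],[0,0,0],0.08],[[0.357,-0.066,0],[0,0,0],0.08],[[0.357,-0.066,0],[0,0,0],0.08],[[0.357,-0.066,0],[0,0,0],0.08],[[0.357,-0.066,0],[0,0,0],0.08],[[0.357,-0.066,0],[0,0,0],0.08],[[0.357,-0.066,0],[0,0,0],0.08],[[0.357,-0.066,0],[0,0,0],0.08],[[0.357,-0.066,0],[0,0,0],0.08]]'
python3 -m pendant '[[[0,0,0],[0,0,0],0.08],[[0,0,0],[0,0,0],0.08],[[0,0,0],[0,0,0],0.08]]'
python3 -c "
from h import *
to([421.1,261.6],53,YT)
c=snap('side','s7.png')
for ce,s in lids(c,'g'): print('side',ray(c,ce,56),w2r(ray(c,ce,68)),s[4])
"
```

```text
time: 32.73
tool_pos: [427.6, 258.8, 312.3]
tcp_rot: [-3.141, -0.002, 1.547]
contact_force: [-1.1, 0.7, -0.1]
grip_width: 80.1
time: 32.98
tool_pos: [429.1, 253.3, 312.2]
tcp_rot: [-3.141, 0.0, 1.541]
contact_force: [-0.2, -0.8, -0.3]
grip_width: 80.1
t 32.98 grasp rack [-367.9 -189.5] z 153.2 yaw 1.541 w 80.1 F [-0.2 -0.8 -0.3]
shift m [ 0.008  -0.0082  0.1002] turn [-0.001  0.    -0.006]
side [421.4 267.   56. ] [-369.6 -204.8] 56
side [ 622.1 -186.7   56. ] [72.9  4.2] 394
```

```bash
python3 -m pendant '[[[0.008,-0.008,0.0],[0,0,0],0.08],[[0.008,-0.008,0.035],[0,0,0],0.08],[[0.008,-0.008,0.07],[0,0,0],0.08],[[0.008,-0.008,0.099],[0,0,0],0.08],[[0.008,-0.008,0.099],[0,0,0],0.06],[[0.008,-0.008,0.099],[0,0,0],0.03],[[0.008,-0.008,0.099],[0,0,0],0.03],[[0.008,-0.008,0.099],[0,0,0],0.03],[[0.008,-0.008,0.099],[0,0,0],0.03],[[0.008,-0.008,0.099],[0,0,0],0.03]]'
python3 -m pendant '[[[0,0,0],[0,0,0],0.03],[[0,0,0],[0,0,0],0.03],[[0,0,-0.04],[0,0,0],0.03],[[0,0,-0.08],[0,0,0],0.03],[[0,0,-0.11],[0,0,0],0.03],[[0,0,-0.11],[0,0,0],0.03]]'
python3 -c "
from h import *
to(r2w(167,0),160,YT)"
```

```text
time: 33.87
tool_pos: [421.6, 262.6, 214.7]
tcp_rot: [3.139, -0.001, 1.542]
contact_force: [0.0, 0.2, 4.9]
grip_width: 45.5
time: 34.37
tool_pos: [422.4, 263.1, 329.5]
tcp_rot: [3.131, -0.005, 1.542]
contact_force: [1.3, 1.0, -1.3]
grip_width: 45.6
t 34.37 grasp rack [-377.5 -196.5] z 170.5 yaw 1.542 w 45.6 F [ 1.3  1.  -1.3]
shift m [-0.5436  0.1987  0.0099] turn [ 0.011 -0.005 -0.004]
```

```bash
python3 -m pendant '[[[-0.36,0.13,0],[0,0,0],0.03],[[-0.36,0.13,0],[0,0,0],0.03],[[-0.36,0.13,0],[0,0,0],0.03],[[-0.36,0.13,0],[0,0,0],0.03],[[-0.36,0.13,0],[0,0,0],0.03],[[-0.36,0.13,0],[0,0,0],0.03],[[-0.36,0.13,0],[0,0,0],0.03],[[-0.36,0.13,0],[0,0,0],0.03],[[-0.36,0.13,0],[0,0,0],0.03],[[-0.36,0.13,0],[0,0,0],0.03]]'
python3 -c "
from h import *
to(r2w(167,0),160,YT)"
```

```text
time: 35.2
tool_pos: [541.8, -106.7, 322.8]
tcp_rot: [3.14, 0.002, 1.537]
contact_force: [-0.4, -0.0, -1.1]
grip_width: 45.5
t 35.20 grasp rack [-10.6 -68. ] z 163.8 yaw 1.537 w 45.5 F [-0.4 -0.  -1.1]
shift m [-0.177   0.0695  0.0044] turn [ 0.002  0.002 -0.009]
```

```bash
python3 -m pendant '[[[-0.035,0.014,0],[0,0,0],0.03],[[-0.07,0.028,0],[0,0,0],0.03],[[-0.105,0.041,0],[0,0,0],0.03],[[-0.14,0.055,0],[0,0,0],0.03],[[-0.165,0.065,0],[0,0,0],0.03],[[-0.177,0.07,0],[0,0,0],0.03],[[-0.177,0.07,0],[0,0,0],0.03],[[-0.177,0.07,0],[0,0,0],0.03],[[-0.177,0.07,0],[0,0,0],0.03]]'
python3 -c "
from h import *
to(r2w(167,0),69,YT)"
```

```text
time: 35.95
tool_pos: [605.3, -279.0, 322.6]
tcp_rot: [-3.14, -0.001, 1.542]
contact_force: [-0.4, 0.3, -0.3]
grip_width: 45.5
t 35.95 grasp rack [160.1  -0.3] z 163.6 yaw 1.542 w 45.5 F [-0.4  0.3 -0.3]
shift m [-0.0071  0.0004  0.0946] turn [-0.001 -0.001 -0.004]
```

```bash
python3 -m pendant '[[[-0.007,0,0],[0,0,0],0.03],[[-0.007,0,0],[0,0,0],0.03],[[-0.007,0,0.03],[0,0,0],0.03],[[-0.007,0,0.06],[0,0,0],0.03],[[-0.007,0.0,0.082],[0,0,0],0.03],[[-0.007,0.0,0.09],[0,0,0],0.03],[[-0.007,0,0.094],[0,0,0],0.03],[[-0.007,0,0.0955],[0,0,0],0.03],[[-0.007,0,0.0955],[0,0,0],0.03]]'
python3 -c "
from h import *
st()"
```

```text
time: 36.7
tool_pos: [605.8, -287.2, 229.0]
tcp_rot: [3.14, 0.001, 1.542]
contact_force: [0.4, 0.6, -0.4]
grip_width: 45.2
t 36.70 grasp rack [168.3   0.4] z 70.0 yaw 1.542 w 45.2 F [ 0.4  0.6 -0.4]
```

```bash
python3 -m pendant '[[[0,0,0.001],[0,0,0],0.03],[[0,0,0.002],[0,0,0],0.03],[[0.001,0,0.002],[0,0,0],0.03],[[0.002,0,0.002],[0,0,0],0.03],[[0.003,0,0.002],[0,0,0],0.03],[[0.003,0,0.002],[0,0,0],0.03]]'
python3 -m pendant '[[[0.001,0,0],[0,0,0],0.03],[[0.001,0,0],[0,0,0],0.03]]'
python3 -m pendant '[[[0.001,0,0],[0,0,0],0.03],[[0.001,0,0],[0,0,0],0.03]]'
python3 -c "
from h import *
st()"
```

```text
time: 37.2
tool_pos: [605.7, -284.3, 226.8]
tcp_rot: [3.14, 0.001, 1.542]
contact_force: [-0.5, -2.3, 4.2]
grip_width: 45.6
time: 37.37
tool_pos: [605.7, -283.6, 226.8]
tcp_rot: [3.14, 0.002, 1.542]
contact_force: [0.1, -3.1, 6.0]
grip_width: 45.4
time: 37.53
tool_pos: [605.7, -282.9, 226.7]
tcp_rot: [3.139, 0.002, 1.542]
contact_force: [-0.4, -5.3, 5.1]
grip_width: 45.3
t 37.53 grasp rack [164.    0.3] z 67.7 yaw 1.542 w 45.3 F [-0.4 -5.3  5.1]
```

```bash
python3 -m pendant '[[[0.001,0,0],[0,0,0],0.03],[[0.001,0,0],[0,0,0],0.03],[[0.001,0,0],[0,0,0],0.064],[[0.001,0,0],[0,0,0],0.064],[[0.001,0,0],[0,0,0],0.064],[[0.001,0,0],[0,0,0],0.064],[[0.001,0,-0.035],[0,0,0],0.064],[[0.001,0,-0.07],[0,0,0],0.064],[[0.001,0,-0.10],[0,0,0],0.064],[[0.001,0,-0.13],[0,0,0],0.064]]'
python3 -m pendant '[[[0.44,0,-0.02],[0,0,-0.7],0.028],[[0.44,0,-0.02],[0,0,-0.7],0.028],[[0.44,0,-0.02],[0,0,-0.7],0.028],[[0.44,0,-0.02],[0,0,-0.7],0.028],[[0.44,0,-0.02],[0,0,-0.7],0.028],[[0.44,0,-0.02],[0,0,-0.7],0.028],[[0.44,0,-0.02],[0,0,-1.2],0.028],[[0.44,0,-0.02],[0,0,-1.2],0.028],[[0.44,0,-0.02],[0,0,-1.2],0.028],[[0.44,0,-0.02],[0,0,-1.2],0.028]]'
python3 -c "
from h import *
to(r2w(-314,0),200,YB)
c=snap('side','s8.png')
for ce,s in lids(c,'g')+lids(c,'r'): print('side',w2r(ray(c,ce,68)),s[4])
c=snap('top','t8.png')
for col in 'rgo':
    for ce,s in lids(c,col):
        p=ray(c,ce,76)
        if p[0]<800 and abs(p[1])<400: print(col,p,w2r(p),s)
a=cv2.resize(c['color'][130:200,300:480,::-1],None,fx=4,fy=4,interpolation=cv2.INTER_CUBIC)
b=cv2.resize(dict(np.load('pics/s8.png.npz'))['color'][180:310,310:490,::-1],(720,300))
cv2.imwrite('pics/c8.png',np.vstack([a,b]))
"
```

```text
time: 38.37
tool_pos: [605.5, -280.6, 357.1]
tcp_rot: [-3.141, -0.001, 1.542]
contact_force: [0.7, 0.2, -0.8]
grip_width: 63.7
time: 39.2
tool_pos: [617.0, 137.3, 374.6]
tcp_rot: [-3.142, -0.001, 2.748]
contact_force: [1.0, 0.1, 0.9]
grip_width: 27.9
t 39.20 grasp rack [-256.5    1.2] z 215.6 yaw 2.748 w 27.9 F [1.  0.1 0.9]
shift m [0.0219 0.0534 0.0156] turn [ 0.    -0.001 -0.369]
side [98.6  4. ] 551
side [-68.3   5.2] 345
r [611.6 -53.3  76. ] [-65.8   0.5] [334 157  43  17 509]
g [ 606.2 -212.9   76. ] [94. -1.] [378 160  59  17 675]
```

View pics/c8.png

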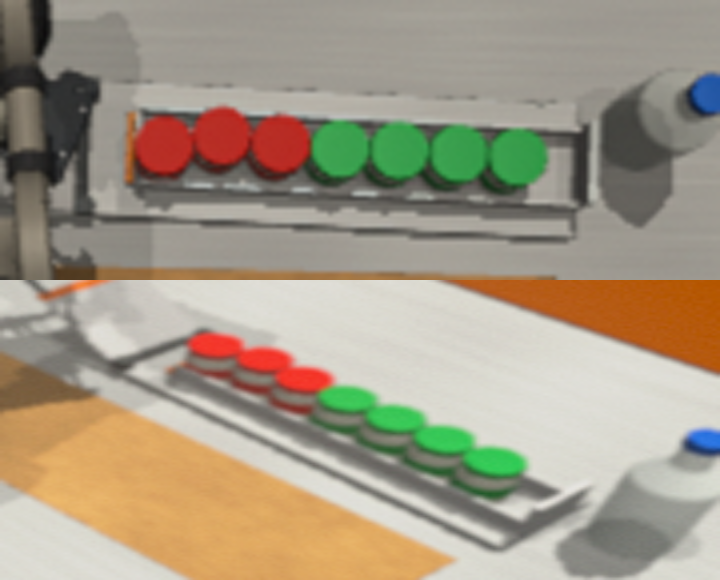

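The row stands snug and upright: three red tins against the stop, then four green, in order. Now I'll shut the flap.

```bash
python3 -m pendant '[[[0.022,0.053,0.01],[0,0,-0.369],0.028],[[0.022,0.053,0.01],[0,0,-0.369],0.028],[[0.022,0.053,0.01],[0,0,-0.369],0.028],[[0.022,0.053,0.01],[0,0,-0.369],0.028],[[0.022,0.053,0.01],[0,0,-0.369],0.028],[[0.022,0.053,0.01],[0,0,-0.369],0.028],[[0.022,0.053,0.01],[0,0,-0.369],0.028]]'
python3 -c "
from h import *
to(r2w(-314,0),111,YB)"
```

```text
time: 39.88
tool_pos: [618.1, 191.4, 364.8]
tcp_rot: [3.142, 0.0, 3.107]
contact_force: [-0.6, -0.7, 0.9]
grip_width: 27.5
t 39.88 grasp rack [-310.6    1. ] z 205.8 yaw 3.107 w 27.5 F [-0.6 -0.7  0.9]
shift m [0.001  0.0036 0.0948] turn [ 0.    0.   -0.01]
```

```bash
python3 -m pendant '[[[0.001,0.004,0],[0,0,-0.01],0.028],[[0.001,0.004,0.03],[0,0,-0.01],0.028],[[0.001,0.004,0.06],[0,0,-0.01],0.028],[[0.001,0.004,0.08],[0,0,-0.01],0.028],[[0.001,0.004,0.095],[0,0,-0.01],0.028],[[0.001,0.004,0.095],[0,0,-0.01],0.028],[[0.001,0.004,0.095],[0,0,-0.01],0.016],[[0.001,0.004,0.095],[0,0,-0.01],0.016],[[0.001,0.004,0.095],[0,0,-0.01],0.016],[[0.001,0.004,0.095],[0,0,-0.01],0.016]]'
python3 -c "
from h import *
st()"
```

```text
time: 40.72
tool_pos: [617.4, 196.4, 271.2]
tcp_rot: [3.141, 0.003, 3.121]
contact_force: [-0.5, -0.6, 0.3]
grip_width: 16.2
t 40.72 grasp rack [-3.156e+02  2.000e-01] z 112.2 yaw 3.121 w 16.2 F [-0.5 -0.6  0.3]
```

```bash
python3 -m pendant '[[[0,-0.012,-0.016],[0,0,0],0.016],[[0,-0.026,-0.031],[0,0,0],0.016],[[0,-0.042,-0.044],[0,0,0],0.016],[[0,-0.060,-0.055],[0,0,0],0.016],[[0,-0.078,-0.064],[0,0,0],0.016],[[0,-0.098,-0.070],[0,0,0],0.016],[[0,-0.118,-0.074],[0,0,0],0.016],[[0,-0.139,-0.075],[0,0,0],0.016],[[0,-0.139,-0.075],[0,0,0],0.016]]'
python3 -c "
from h import *
st()"
python3 -m pendant '[[[0,-0.021,0.001],[0,0,0],0.016],[[0,-0.041,0.005],[0,0,0],0.016],[[0,-0.060,0.011],[0,0,0],0.016],[[0,-0.072,0.015],[0,0,0],0.016],[[0,-0.080,0.020],[0,0,0],0.016],[[0,-0.080,0.020],[0,0,0],0.016]]'
python3 -c "
from h import *
st()"
```

```text
time: 41.47
tool_pos: [614.3, 54.7, 346.6]
tcp_rot: [-3.141, 0.003, 3.118]
contact_force: [0.0, 0.4, -0.0]
grip_width: 15.8
t 41.47 grasp rack [-173.8    0.6] z 187.6 yaw 3.118 w 15.8 F [ 0.   0.4 -0. ]
time: 41.97
tool_pos: [612.4, -23.4, 323.6]
tcp_rot: [-3.142, -0.002, 3.12]
contact_force: [0.8, -0.3, -0.1]
grip_width: 16.2
t 41.97 grasp rack [-95.7   0.5] z 164.6 yaw 3.120 w 16.2 F [ 0.8 -0.3 -0.1]
```

```bash
python3 -m pendant '[[[0,-0.002,0.001],[0,0,0],0.016],[[0,-0.004,0.002],[0,0,0],0.016],[[0,-0.004,0.002],[0,0,0],0.016]]'
python3 -m pendant '[[[0,-0.001,0],[0,0,0],0.016],[[0,-0.002,0],[0,0,0],0.016],[[0,-0.002,0],[0,0,0],0.016]]'
python3 -c "
from h import *
st()"
```

```text
time: 42.22
tool_pos: [612.4, -25.8, 322.7]
tcp_rot: [3.141, -0.0, 3.121]
contact_force: [-0.5, 1.3, -0.2]
grip_width: 16.1
time: 42.47
tool_pos: [612.4, -26.5, 322.6]
tcp_rot: [3.138, -0.0, 3.122]
contact_force: [-0.3, 9.7, -0.1]
grip_width: 16.1
t 42.47 grasp rack [-92.6   0.6] z 163.6 yaw 3.122 w 16.1 F [-0.3  9.7 -0.1]
```

```bash
python3 -m pendant '[[[0,-0.001,0],[0,0,0],0.016],[[0,-0.002,0],[0,0,0],0.016],[[0,-0.002,0],[0,0,0],0.016]]'
python3 -m pendant '[[[0,0.004,0],[0,0,0],0.022],[[0,0.005,0],[0,0,0],0.024],[[0,0.005,-0.005],[0,0,0],0.024],[[0,0.005,-0.03],[0,0,0],0.024],[[0,0.005,-0.06],[0,0,0],0.024],[[0,0.005,-0.10],[0,0,0],0.024],[[0.1,0.05,-0.10],[0,0,0],0.024],[[0.15,0.12,-0.10],[0,0,0],0.024],[[0.15,0.12,-0.10],[0,0,0],0.024],[[0.15,0.12,-0.10],[0,0,0],0.024]]'
python3 -m pendant '[[[0.1,0.2,0],[0,0,0],0.024],[[0.1,0.2,0],[0,0,0],0.024],[[0.1,0.2,0],[0,0,0],0.024],[[0.1,0.2,0],[0,0,0],0.024],[[0.1,0.2,0],[0,0,0],0.024],[[0.1,0.2,0],[0,0,0],0.024],[[0.1,0.2,0],[0,0,0],0.024]]'
python3 -c "
from h import *
st()
c=snap('top','t9.png'); t0=dict(np.load('pics/top0.png.npz'))
for col in 'rgo':
    for ce,s in lids(c,col):
        p=ray(c,ce,76)
        if p[0]<800 and abs(p[1])<400: print(col,ce,w2r(p),s)
print([ (ce,s) for ce,s in lids(t0,'o')])
a=cv2.resize(c['color'][130:200,300:480,::-1],None,fx=4,fy=4,interpolation=cv2.INTER_CUBIC)
b=snap('side','s9.png')['color'][:,:,::-1]
cv2.imwrite('pics/c9.png',np.vstack([a,cv2.resize(b[90:310,150:500],(720,320))]))
"
```

```text
time: 42.72
tool_pos: [612.3, -27.1, 322.6]
tcp_rot: [3.135, -0.0, 3.122]
contact_force: [0.2, 15.5, 0.3]
grip_width: 16.1
time: 43.55
tool_pos: [480.9, 76.6, 423.3]
tcp_rot: [-3.141, 0.001, 3.119]
contact_force: [0.2, 0.8, 1.1]
grip_width: 24.1
time: 44.13
tool_pos: [385.1, 280.8, 423.3]
tcp_rot: [3.141, 0.001, 3.125]
contact_force: [0.2, 0.3, 0.2]
grip_width: 23.8
t 44.13 grasp rack [-394.3 -234.2] z 264.3 yaw 3.125 w 23.8 F [0.2 0.3 0.2]
r [362.8 164.7] [-42.    2.8] [350 157  27  16 325]
r [343.1 165.5] [-102.9   -2.5] [342 159   4  15  46]
g [406.6 167.9] [94. -1.] [378 160  59  17 676]
o [347.5 160.6] [-89.9  13.4] [345 144   5  34 112]
o [339.8 162.6] [-113.5    6. ] [338 149   4  27  61]
[(array([346. , 159.8]), array([344, 143,   5,  34, 101], dtype=int32)), (array([338.6, 161. ]), array([338, 148,   3,  28,  41], dtype=int32))]
```

View pics/c9.png

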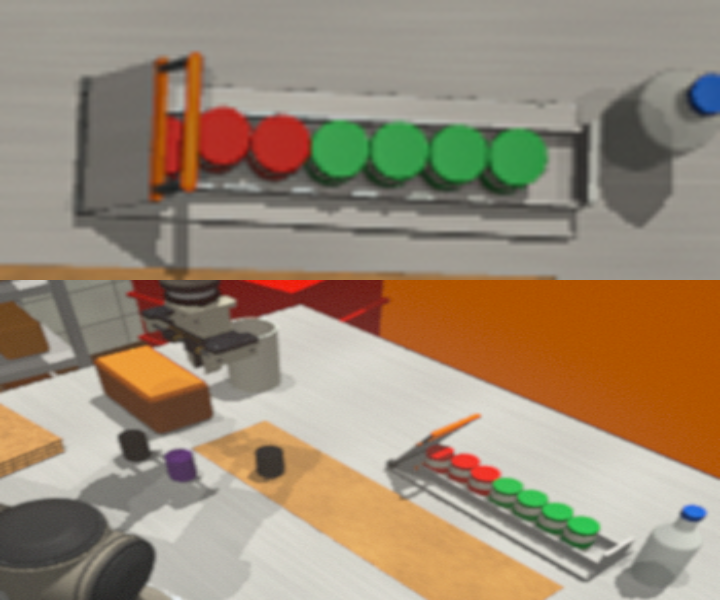

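The final view shows the flap shut and seven tins upright in order. The jug, bottle, loaf and look-alikes are undisturbed and the robot is clear.

```bash
python3 -m pendant '[[[0,0,0],[0,0,0],0.024],[[0,0,0],[0,0,0],0.024],[[0,0,0],[0,0,0],0.024]]'; python3 -c "
from plant import close_job
print(close_job())"
```

```text
time: 44.48
tool_pos: [387.3, 277.4, 422.7]
tcp_rot: [-3.141, 0.0, 3.119]
contact_force: [0.4, 0.4, -0.2]
grip_width: 24.0
the job is handed in; nothing more can be done
None
```

The job is done and handed in at 44.5 s of the 210 s allowed. I opened the flap to its stop and brought the three red tins forward against the front stop. I then stood all four green tins behind them and pushed the flap shut.

**Last checks:**
- **Row:** all seven tins looked upright and close together. The red group centred at rack x = −66 mm, exactly as planned, and the green group at +94 mm against about +95 mm expected.
- **Flap:** it met its closed stop with a 15 N push. Its bar sat about 1.5 px further in than in the first picture, so it is at least as shut as at the start.
- **Left alone:** by eye, the jug, bottle, loaf and the black and purple look-alikes were where they started. I did not measure them.

**During the run:** one green tin was knocked about 4 cm aside while the arm was away from it. I saw this in the side view before picking it up and took it from its new place. The top and side views differed by about 4 mm. When I set the third red tin down, the gripper pressed it onto the floor with up to 30 N for a moment. No check failed.

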